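Rack the thick filter plate

TASK

Take the thick filter plate out of its stand and slide it down into the one slot of the light grey slotted rack that matches its thickness: not the narrow slot, and not the wide one where it would flop about. It should end fully down on the slot floor, upright and roughly centred along the slot, and let go; lower it in rather than dropping it. Leave the thin plate standing in its own stand.

Things in the scene. Friction and masses are not known exactly. Their poses are not given: they have to be found in the camera images.
- thick_plate: Thick filter plate: aluminium frame 18 mm thick (x), 70 wide (y), 90 high (z), about 220 g; dark glass window in the lower half, solid top 40 mm to grip across the thickness. Origin: centre of underside. Starts upright, perhaps leaning a few degrees, in a fixed grey stand: floor 6 mm above the bench, two walls 24 high, 90 long, 12 thick, 1.5 play each side.
- thin_plate: Thin filter plate, a bystander: same look, 8 mm thick (x), 70 wide (y), 90 high (z), upright in a like stand 13 to 29 cm from the thick one; either may be on the left. Origin: centre of underside.
- rack_base: Rack fixed to the bench: dark grey base 200 (x) x 110 (y) x 6 mm carrying a row along x of three light grey blocks, each 60 mm along the row by 90, tops 48 mm above the bench, 61 mm centre to centre. Each has one slot along y, 11, 22 or 36 mm wide, in any order. Origin: centre of underside. Glassware up to 150 mm high stands beyond x = 0.74 m or y = 0.4 m.
- matching_slot (a point): Middle of the floor of the matching (22 mm) slot, 12 mm above the bench. Axes: x across the slot, y along it (90 mm, open at both ends), z up. The slot is 36 mm deep: walls upright for the lower 24 mm, then flaring out 8 mm each side over the top 12 mm to a mouth 38 mm wide. A plate fully down has its underside on this floor.

How it is judged:
By the outcome, as a careful person would: the job done as asked, in the order asked, and still so for the second after the job is handed in, with the robot touching nothing.
It also fails if it takes over 38 s, if anything falls off the work surface, if the arm or the gripper's body presses on something with over 40 N, if the wrist force passes 120 N, or if a joint passes its speed limit or range.

ROBOT

A 6-joint arm with a two-finger parallel gripper is mounted at the origin on the work surface. World frame = base frame: x ahead of the robot, y to its left, z up, the work surface at z = 0. Lengths are in m, angles in rad, forces in N, time in s.
With the tool pointing down it reaches from about 0.35 to 0.975 m from the base axis. Payload 4.9 kg.
Tool frame: the origin (TCP) lies midway between the tips of the shut fingers; the grasp point (between the pads) lies 19 mm behind it; z points along the fingers, y is the line along which they close (so a half turn about z gives the same grasp; the last joint's range is limited). The gripper opens to 85 mm and grips with 20 to 120 N. Pads are 22 mm wide; open, the fingers measure 114 mm over their backs; the gripper's body (76 mm by 85 mm) begins 54 mm behind the grasp point. The pads swing forward as they close: fully open they stand 13 mm farther back than shut.
Start: joints at [-0.119, 0.053, 1.613, -0, 1.476, -0.119], TCP at [0.625, 0, 0.231] pointing down, gripper open.
Joint ranges: [-3.01, 3.01], [-1.01, 2.22], [0.06, 2.58], [-1.02, 4.17], [0.09, 2.62], [-3.14, 3.14]. Speed limits (rad/s): [2.57, 2.57, 3.14, 3.14, 3.14, 3.14].

INTERFACE

Orientations are given as a rotation vector (axis times angle).
In Python, from rig import robot, camrig, workorder gives the robot as it stands (robot), with the cameras (camrig) and the job (workorder).
- The arm moves only by the tool send_path, called after "Request:" as name(argument=value, ...) on one line, values as JSON. Schema: {"type":"object","properties":{"deltas":{"type":"array","items":{"type":"array","items":{"type":"array","items":{"type":"number"},"minItems":5,"maxItems":5},"minItems":1,"maxItems":10},"minItems":1,"maxItems":1},"grip_force":{"type":"number"},"only":{"type":"string"},"quiet":{"type":"boolean"},"lines":{"type":"string"}},"required":["deltas"],"additionalProperties":false}. deltas is a list that holds a single list of rows (three levels of brackets), with 1 to 10 rows, each of 5 numbers: dx, dy, dz in m, then a turn about the tool's z in rad, then the opening from 0.0 (shut) to 1.0 (fully open); each row is the pose to reach, as a shift and turn from the pose commanded when the call began, along the tool's axes at that moment; what a row does not reach only later rows make up. A row lasts 1/8 s, in which the tool goes at most 0.0625 m and 0.188 rad, less where a joint would pass 70% of its speed; a pose out of reach is approached as far as the arm can. The fingers move at their own pace and stop on an object; grip_force is the grip in N (left out, the last holds). Time passes only in rows, so rows that do not move let the fingers close. The tool returns the time, the measured TCP pose, the force, the opening and the grip force at its end. only (a regular expression) keeps the lines of the reply that match it, lines (a string "A,B") keeps lines A to B, and quiet returns only ok. Input that does not fit is refused with a message, and nothing moves.
- robot.sense(): the state, without advancing time (a new reading comes with each control period).
- camrig.capture(name): name is "scene" or "side" or "wrist"; returns the picture (384x512x3 uint8, blue, green, red); there is no depth.
- camrig.camera_params(name): a dict with "K" (3x3 intrinsics, pixels), "k1" (the pictures are not rectified: a ray, as slopes to the right and down, at radius r is drawn at 1 + k1 r^2 times it, then the intrinsics apply), "position" and "attitude" of the camera in the world; the wrist camera has in their place "mount" (4x4, takes a point from camera to tool coordinates, whose origin is the TCP and whose axes are the flange's). Camera axes: x right, y up, looking along -z (the intrinsics and any distortion apply to the point x, -y, -z); pixel columns grow to the right and rows downward; lengths in m; the calibration is good to about 2 mm. A picture is of the moment at which its call begins: read the wrist's pose just before it. camera_params takes no time and is no camera call.
- workorder.close_job(): hands the job in; it is judged then, once.
The state is a dict: "time_s": time; "joint_positions": joint angles; "joint_velocities": joint speeds; "joint_efforts": joint torques, N m; "tcp_pos": TCP position; "ee_rot": TCP orientation; "contact_force": force on the tool from outside, world axes, zero at the start; "ft_torque": the same for the moment, N m; "width": opening from 0.0 (shut) to 1.0 (fully open); "gripper_force": force on a finger pad.
Only numpy, scipy, OpenCV 4.12 (cv2) and the standard library are available. Lean on these libraries where they do the work, as an engineer would, in place of code of your own. Each camera call takes 0.05 s, during which the arm holds its last target. There are 200 camera calls.

## Working session

There is one attempt and no reset: what is moved stays moved. The work goes in short steps, Python scripts to look and compute and a tool call to move; the robot and the scene stay as the last step left them, time stands still between calls to the robot, and variables do not carry over. Pictures are saved under pics/ and viewed, at most 10 in all, crops included, and the job is handed in when it is done.

```bash
mkdir -p pics; ls
```

Run:
```python
from rig import robot, camrig, workorder
import cv2,json
s=robot.sense(); print(s)
for n in("scene","side","wrist"):
    p=camrig.camera_params(n); print(n,p)
    im=camrig.capture(n); cv2.imwrite(f"pics/{n}0.png",im)
```

```text
pics
rig.py
{'time_s': 0.0, 'joint_positions': array([-1.19024624e-01,  5.33680646e-02,  1.61427638e+00, -2.22675816e-05,
        1.47601145e+00, -1.19013360e-01]), 'joint_velocities': array([ 0.00115299,  0.00125394, -0.00017756, -0.00014447, -0.00090719,
        0.00082366]), 'joint_efforts': array([ 2.70554956e-04, -3.93670499e+01, -3.70175600e+01, -1.62778279e-04,
        6.93513779e-03, -6.06393527e-06]), 'tcp_pos': array([6.24380539e-01, 5.28675678e-05, 2.30066605e-01]), 'ee_rot': array([-2.22031402e+00, -2.22029374e+00,  2.02968976e-03]), 'contact_force': array([-0.1973997 ,  0.30755627,  0.11260328]), 'ft_torque': array([0.0105711 , 0.00533754, 0.05750385]), 'gripper_force': 0.0, 'width': 1.0013179567892234}
scene {'K': array([[403.14270719,   0.        , 259.03351775],
       [  0.        , 403.14270719, 186.82635317],
       [  0.        ,   0.        ,   1.        ]]), 'k1': 0.04010774831372929, 'position': array([1.09459948, 0.51650283, 0.64500461]), 'attitude': array([0.43484448, 1.0560676 , 2.18077874])}
side {'K': array([[394.74608977,   0.        , 250.98414715],
       [  0.        , 394.74608977, 192.61971508],
       [  0.        ,   0.        ,   1.        ]]), 'k1': -0.11208760772619522, 'position': array([ 0.26514774, -0.57210537,  0.75894479]), 'attitude': array([ 0.69492989, -0.16741707, -0.47951388])}
wrist {'K': array([[285.0097419 ,   0.        , 259.84130709],
       [  0.        , 285.0097419 , 192.04110923],
       [  0.        ,   0.        ,   1.        ]]), 'k1': -0.0659816713697502, 'mount': array([[ 1.73743834e-04,  9.54929769e-01,  2.96831779e-01,
         7.50925373e-02],
       [ 9.99999721e-01,  4.98376178e-05, -7.45658740e-04,
        -3.86743384e-04],
       [-7.26845118e-04,  2.96831826e-01, -9.54929494e-01,
        -1.43026073e-01],
       [ 0.00000000e+00,  0.00000000e+00,  0.00000000e+00,
         1.00000000e+00]])}
```

View images.

View pics/scene0.png

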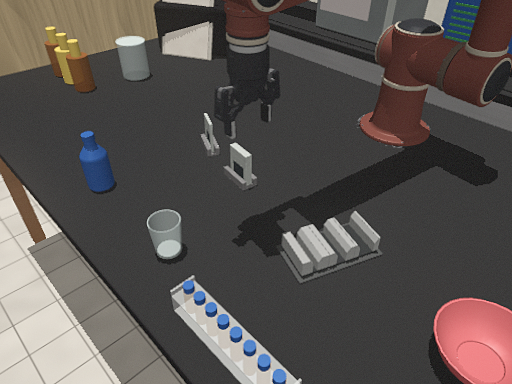

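View pics/side0.png

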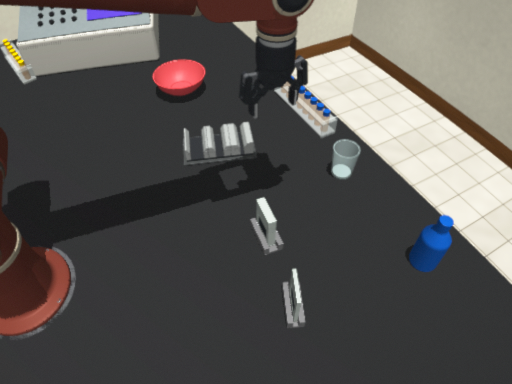

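View pics/wrist0.png

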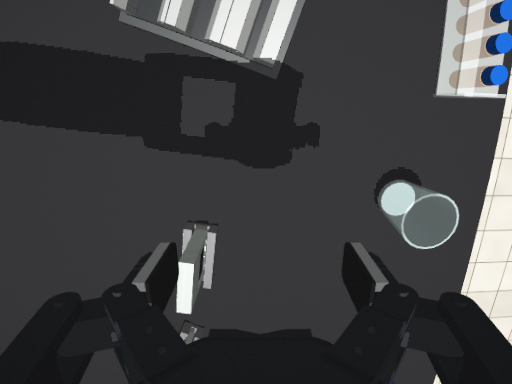

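Create h.py:
```python
import numpy as np, cv2
from rig import robot, camrig, workorder
from scipy.spatial.transform import Rotation as R
def cam(name,s=None):
    p=camrig.camera_params(name)
    if name=="wrist":
        T=np.eye(4);T[:3,:3]=R.from_rotvec(s["ee_rot"]).as_matrix();T[:3,3]=s["tcp_pos"]
        T=T@p["mount"]; return p,T[:3,:3],T[:3,3]
    return p,R.from_rotvec(p["attitude"]).as_matrix(),np.array(p["position"])
def rays(name,uv,s=None):
    p,A,o=cam(name,s)
    # drawn = ray*(1+k1 r^2): OpenCV model
    q=cv2.undistortPoints(np.float64(uv).reshape(-1,1,2),p["K"],np.array([p["k1"],0,0,0.])).reshape(-1,2)
    d=np.c_[q[:,0],-q[:,1],-np.ones(len(q))]@A.T
    return o,d
def onplane(name,uv,z,s=None):
    o,d=rays(name,uv,s); return o+d*((z-o[2])/d[:,2])[:,None]
def proj(name,P,s=None):
    p,A,o=cam(name,s); c=(np.atleast_2d(P)-o)@A; c=c*[1,-1,-1]
    return cv2.projectPoints(c.reshape(-1,1,3),np.zeros(3),np.zeros(3),p["K"],np.array([p["k1"],0,0,0.]))[0].reshape(-1,2)
```

Run:
```python
from h import *
np.set_printoptions(precision=3,suppress=True)
s=robot.sense()
print(onplane("side",[(265,203),(271,208),(278,245),(295,275),(186,133),(252,127),(254,155),(185,160)],.05))
print(onplane("scene",[(232,146),(249,155),(240,180),(300,270),(380,245),(350,215)],.05))
print(onplane("wrist",[(180,300),(203,220),(275,70),(125,15)],.03,s))
```

```text
[[ 0.562 -0.08   0.05 ]
 [ 0.567 -0.099  0.05 ]
 [ 0.529 -0.193  0.05 ]
 [ 0.522 -0.271  0.05 ]
 [ 0.496  0.239  0.05 ]
 [ 0.665  0.172  0.05 ]
 [ 0.616  0.072  0.05 ]
 [ 0.453  0.142  0.05 ]]
[[ 0.495 -0.209  0.05 ]
 [ 0.491 -0.145  0.05 ]
 [ 0.582 -0.079  0.05 ]
 [ 0.686  0.21   0.05 ]
 [ 0.52   0.277  0.05 ]
 [ 0.49   0.182  0.05 ]]
[[ 0.508 -0.196  0.03 ]
 [ 0.55  -0.07   0.03 ]
 [ 0.641  0.112  0.03 ]
 [ 0.476  0.172  0.03 ]]
```

Request:
send_path(deltas=[[[0.06,-0.02,-0.02,0,1],[0.12,-0.04,-0.04,0,1],[0.17,-0.055,-0.05,0,1],[0.17,-0.055,-0.05,0,1],[0.17,-0.055,-0.05,0,1]]])

```text
time_s: 0.78
tcp_pos: [0.5698, 0.1698, 0.2808]
ee_rot: [-2.221, -2.222, 0.001]
contact_force: [-0.1, -0.5, 0.4]
width: 0.997
gripper_force: 0.0
```

Run:
```python
from h import *
s=robot.sense(); im=camrig.capture("wrist"); cv2.imwrite("pics/w1.png",im); np.save("w1.npy",s,allow_pickle=True)
print(s["tcp_pos"])
```

```text
[0.56980522 0.16981338 0.28075957]
```

View pics/w1.png

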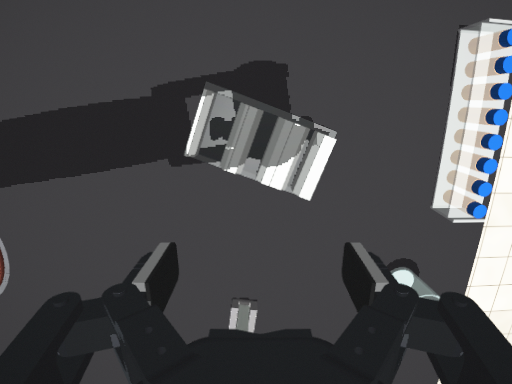

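Run:
```python
import cv2,numpy as np
a=cv2.imread("pics/w1.png")[70:210,175:345]; b=cv2.imread("pics/scene0.png")[200:285,270:390];c=cv2.imread("pics/side0.png")[115:170,175:265]
f=lambda i,w,h:cv2.resize(i,(w,h),interpolation=cv2.INTER_CUBIC)
top=f(a,800-365,358); 
top=np.hstack([top,f(c,365,358)])
cv2.imwrite("pics/z1.png",np.vstack([top,np.hstack([f(b,340,240),np.zeros((240,460,3),np.uint8)])]))
```

```text
(no output)
```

View pics/z1.png

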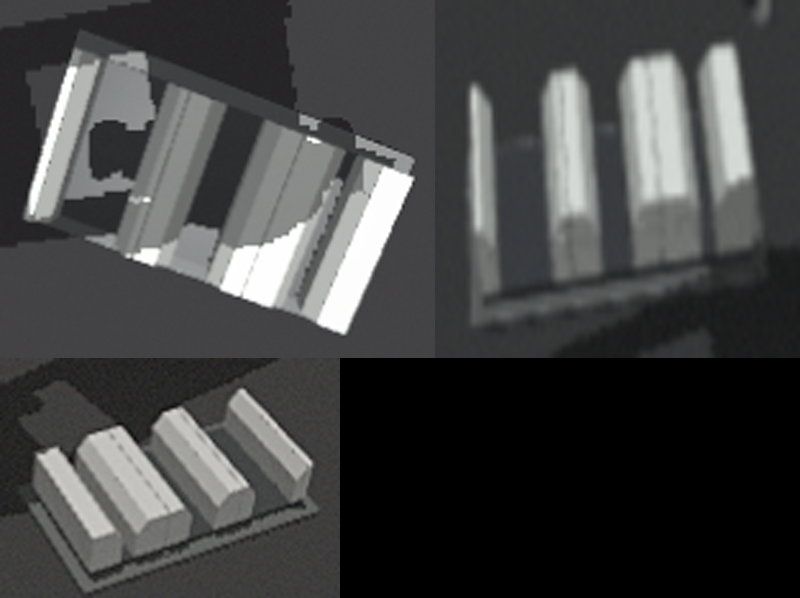

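The matching 22 mm slot is the middle one: the slots run 36, 22, 11 from left to right in the wrist picture. The rack's top corners in that picture are at about (185,155), (204,94), (336,140) and (310,200).

Run:
```python
from h import *
np.set_printoptions(precision=4,suppress=True)
s=np.load("w1.npy",allow_pickle=True).item()
c=onplane("wrist",[(184.8,155.2),(204.3,94.2),(336.5,139.6),(309.9,200.2)],.048,s)
print(c,c.mean(0))
print([np.linalg.norm(c[i]-c[i-1]) for i in range(4)])
for a,b in((0,3),(1,2),(0,1),(3,2)):
    d=c[b]-c[a];print(np.degrees(np.arctan2(d[1],d[0])))
# scene corners (top of rack), crop scale 340/120, 240/85
q=np.array([(35,455),(92,540),(120,533),(312,465),(238,392)],float);q[:,1]-=358
q=q*[120/340,85/240]+[270,200]; print(onplane("scene",q,.048))
q=np.array([(470,85),(472,238),(755,180),(735,45),(548,275),(600,275)],float);q[:,0]-=435
q=q*[90/365,55/358]+[175,115]; print(onplane("side",q,.048))
# slot mouth/wall lines of middle slot in w1 on floor z=.012: corners
q=np.array([(172,250),(212,268)])/2.558+[175,70]; print("floor near",onplane("wrist",q,.012,s))
```

```text
[[0.4694 0.1794 0.048 ]
 [0.4995 0.2569 0.048 ]
 [0.6703 0.2002 0.048 ]
 [0.6395 0.1161 0.048 ]] [0.5697 0.1881 0.048 ]
[np.float64(0.18150016312199102), np.float64(0.0832305126398317), np.float64(0.17995174791940902), np.float64(0.08964466324649766)]
-20.420160044377884
-18.3751118325883
68.75315015046034
69.87524298821123
[[0.6404 0.1198 0.048 ]
 [0.6712 0.2027 0.048 ]
 [0.6526 0.2116 0.048 ]
 [0.5005 0.265  0.048 ]
 [0.4735 0.1806 0.048 ]]
[[0.4984 0.2639 0.048 ]
 [0.4639 0.1746 0.048 ]
 [0.64   0.1155 0.048 ]
 [0.6695 0.198  0.048 ]
 [0.4983 0.1309 0.048 ]
 [0.5273 0.1147 0.048 ]]
floor near [[0.5436 0.1543 0.012 ]
 [0.5667 0.1436 0.012 ]]
```

Request:
send_path(deltas=[[[-0.06,-0.01,0,0,1],[-0.12,-0.02,0,0,1],[-0.18,-0.03,0,0,1],[-0.23,-0.035,0,0,1],[-0.26,-0.035,0,0,1],[-0.26,-0.035,0,0,1],[-0.26,-0.035,0,0,1]]])

```text
time_s: 1.7
tcp_pos: [0.5347, -0.0904, 0.2807]
ee_rot: [-2.222, -2.219, 0.0]
contact_force: [-0.4, 0.4, -0.5]
width: 1.001
gripper_force: 0.0
```

Run:
```python
from h import *
s=robot.sense(); im=camrig.capture("wrist"); cv2.imwrite("pics/w2.png",im); np.save("w2.npy",s,allow_pickle=True)
cv2.imwrite("pics/w2z.png",cv2.resize(im[100:300,130:400],(800,592),interpolation=cv2.INTER_CUBIC))
cv2.imwrite("pics/side2.png",camrig.capture("side"));cv2.imwrite("pics/scene2.png",camrig.capture("scene"))
```

```text
(no output)
```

View pics/w2z.png

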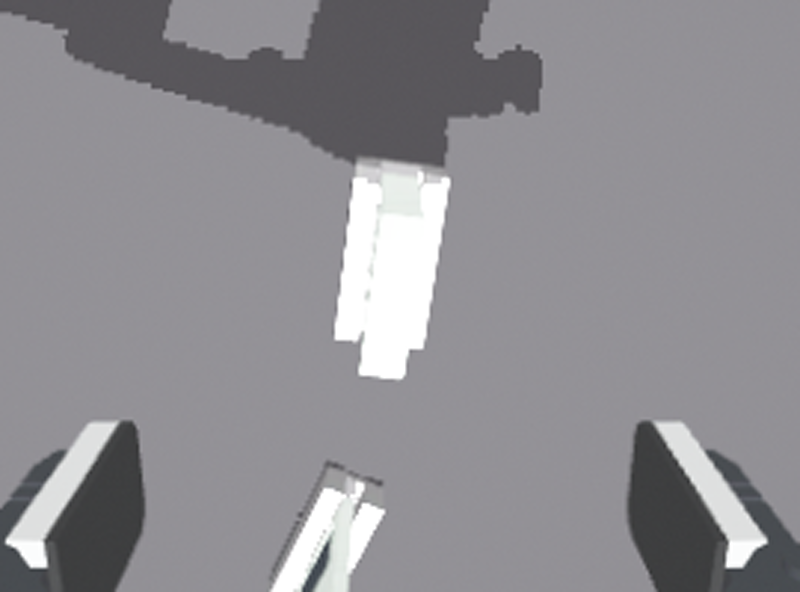

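Plate in its stand: top face near edge at about w2z (359..404, 378), far edge near row 212. Its edges merge with the lit stand walls, so I'll read the profiles next.

Run:
```python
from h import *
np.set_printoptions(precision=4,suppress=True,linewidth=200)
s=np.load("w2.npy",allow_pickle=True).item()
im=cv2.imread("pics/w2.png");g=im.astype(int).min(2)
for r in range(150,232,6): print(r,g[r,240:286])
r=np.array([(359,376),(404,379),(381,212),(424,214)])*[270/800,200/592]+[130,100]
c=onplane("wrist",r,.096,s);print(c,c.mean(0),[np.linalg.norm(c[i]-c[j]) for i,j in((0,1),(0,2),(2,3),(1,3))])
w=np.array([(335,338),(424,348),(358,178),(449,180)])*[270/800,200/592]+[130,100]
c=onplane("wrist",w,.024,s);print("stand",c,c.mean(0))
for a,b in((0,2),(1,3)):d=c[b]-c[a];print(np.degrees(np.arctan2(d[1],d[0])),np.linalg.norm(d))
cr=lambda f,y,x:cv2.resize(cv2.imread(f)[y:y+75,x:x+100],(400,300),interpolation=cv2.INTER_CUBIC)
cv2.imwrite("pics/z2.png",np.hstack([cr("pics/side2.png",190,220),cr("pics/scene2.png",130,190)]))
```

```text
150 [ 86  87  87  86  87  87  87  86  86  86  87  87  87  88  87  87  87  87  87  86  86  87  87  86  87  87  86  86  86  87  87  87  86  86  86  87  86  86  86  86  86 132 146 146 145 146]
156 [146 145 147 145 146 146 146 146 146 141 193 211 203 197 191 187 181 180 183 201 208 208 208 207 208 208 208 204 201 201 195 189 167 150 148 141 132 125 122 115 137 146 146 146 145 147]
162 [145 145 146 145 146 146 146 145 112 255 255 255 255 255 255 255 255 248 212 229 234 233 234 234 234 234 234 234 234 234 234 236 220 254 255 255 255 255 255 255 255 247 146 147 146 146]
168 [147 146 146 146 145 147 146 145 240 255 255 255 255 255 255 255 255 255 246 226 230 230 230 230 230 231 230 230 231 231 231 230 255 255 255 255 255 255 255 255 250 146 146 145 146 146]
174 [146 145 146 146 146 146 146 145 255 255 255 255 255 255 255 255 252 228 246 253 254 254 254 254 254 254 254 254 254 254 254 253 253 254 255 255 255 255 255 252 146 146 146 145 146 146]
180 [146 145 147 145 145 146 131 255 255 255 255 255 255 255 255 254 246 245 252 254 254 254 254 254 254 254 254 254 254 254 254 254 255 255 255 255 2
[... 1345 characters left out ...]
146 145 146 146 145 146]
228 [146 146 146 146 146 145 146 146 146 146 145 146 146 146 145 145 146 146 146 146 145 146 146 164 176 158 147 146 146 146 146 146 146 145 146 146 145 146 145 146 145 146 145 145 146 146]
[[ 0.5235 -0.163   0.096 ]
 [ 0.5425 -0.1644  0.096 ]
 [ 0.5329 -0.0919  0.096 ]
 [ 0.5501 -0.0927  0.096 ]] [ 0.5372 -0.128   0.096 ] [np.float64(0.019093094874680135), np.float64(0.07171711589159455), np.float64(0.017133768260667172), np.float64(0.07205828206397703)]
stand [[ 0.509  -0.1743  0.024 ]
 [ 0.5543 -0.1798  0.024 ]
 [ 0.5216 -0.0919  0.024 ]
 [ 0.5653 -0.0929  0.024 ]] [ 0.5376 -0.1347  0.024 ]
81.32960051640073 0.0833143710461206
82.83906357747392 0.08756663141611508
```

View pics/z2.png

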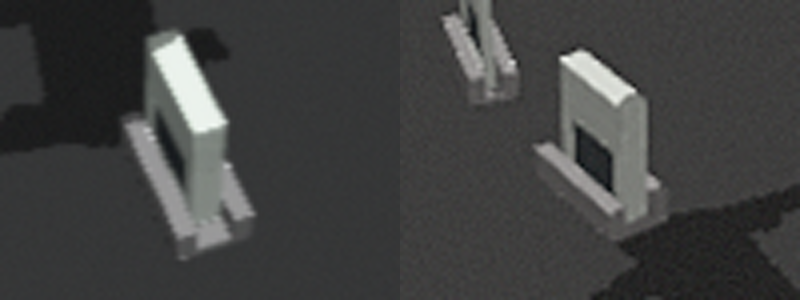

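Run:
```python
from h import *
np.set_printoptions(precision=4,suppress=True,linewidth=200)
q=np.array([(148,43),(180,33),(226,120),(192,132)])/4+[220,190]-.4;c=onplane("side",q,.096);print(c,c.mean(0))
q=np.array([(161,60),(179,50),(246,93),(230,106)])/4+[190,130]-.4;c=onplane("scene",q,.096);print(c,c.mean(0))
```

```text
[[ 0.5306 -0.0962  0.096 ]
 [ 0.5493 -0.0985  0.096 ]
 [ 0.5409 -0.1614  0.096 ]
 [ 0.5215 -0.1596  0.096 ]] [ 0.5356 -0.1289  0.096 ]
[[ 0.5413 -0.1617  0.096 ]
 [ 0.5251 -0.163   0.096 ]
 [ 0.5277 -0.097   0.096 ]
 [ 0.5446 -0.0932  0.096 ]] [ 0.5347 -0.1287  0.096 ]
```

Request:
send_path(deltas=[[[-0.038,0.0015,0.05,0.131,1],[-0.038,0.0015,0.1,0.131,1],[-0.038,0.0015,0.15,0.131,1],[-0.038,0.0015,0.19,0.131,1],[-0.038,0.0015,0.21,0.131,1],[-0.038,0.0015,0.222,0.131,1],[-0.038,0.0015,0.222,0.131,1],[-0.038,0.0015,0.222,0.131,1]]], grip_force=40)

```text
time_s: 2.85
tcp_pos: [0.5378, -0.1284, 0.0612]
ee_rot: [2.36, 2.07, 0.002]
contact_force: [0.5, 0.2, 0.4]
width: 1.002
gripper_force: 0.0
```

Run:
```python
from h import *
s=robot.sense(); im=camrig.capture("wrist"); cv2.imwrite("pics/w3.png",im); cv2.imwrite("pics/side3.png",camrig.capture("side"))
```

```text
(no output)
```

View pics/w3.png

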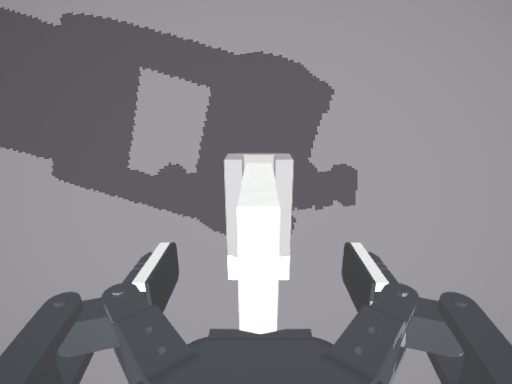

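The plate stands midway between the fingers (centre column about 258, fingers at 165 and 355) and its yaw is aligned, so I'll close and lift.

Request:
send_path(deltas=[[[0,0,0,0,0.5],[0,0,0,0,0.2],[0,0,0,0,0],[0,0,0,0,0],[0,0,0,0,0],[0,0,0,0,0],[0,0,0,0,0],[0,0,0,0,0]]], grip_force=50)

```text
time_s: 3.95
tcp_pos: [0.5366, -0.1281, 0.0594]
ee_rot: [2.362, 2.071, 0.0]
contact_force: [1.1, -0.6, 0.3]
width: 0.202
gripper_force: 49.2
```

Request:
send_path(deltas=[[[0,0,-0.01,0,0],[0,0,-0.03,0,0],[0,0,-0.06,0,0],[0,0,-0.09,0,0],[0,0,-0.1,0,0],[0,0,-0.1,0,0],[0,0,-0.1,0,0]]])

```text
time_s: 4.82
tcp_pos: [0.5355, -0.1277, 0.1577]
ee_rot: [-2.36, -2.07, 0.002]
contact_force: [-0.4, 0.7, -2.6]
width: 0.2
gripper_force: 49.7
```

Run:
```python
from h import *
s=robot.sense(); print(R.from_rotvec(s["ee_rot"]).as_matrix()[:,1]); im=camrig.capture("wrist"); cv2.imwrite("pics/w4.png",im); cv2.imwrite("pics/side4.png",camrig.capture("side")); cv2.imwrite("pics/scene4.png",camrig.capture("scene"))
```

```text
[ 0.9914297  -0.13061128 -0.00279991]
```

Request:
send_path(deltas=[[[0.04,-0.001,0,0,0],[0.09,-0.002,0,0.05,0],[0.14,-0.003,0,0.1,0],[0.19,-0.004,0,0.15,0],[0.24,-0.006,0,0.213,0],[0.28,-0.0078,0,0.213,0],[0.31,-0.0078,0,0.213,0],[0.32,-0.0078,0,0.213,0],[0.32,-0.0078,0,0.213,0],[0.32,-0.0078,0,0.213,0]]])

```text
time_s: 6.22
tcp_pos: [0.5705, 0.1893, 0.159]
ee_rot: [2.57, 1.807, -0.001]
contact_force: [0.2, -0.7, -2.6]
width: 0.203
gripper_force: 49.7
```

Run:
```python
from h import *
s=robot.sense(); print(R.from_rotvec(s["ee_rot"]).as_matrix()); np.save("w5.npy",s,allow_pickle=True);im={n:camrig.capture(n) for n in("wrist","side","scene")}
for n in im: cv2.imwrite(f"pics/{n}5.png",im[n])
z=lambda n,y,x,h,w:cv2.resize(im[n][y:y+h,x:x+w],(400,300),interpolation=cv2.INTER_CUBIC)
cv2.imwrite("pics/z5.png",np.vstack([np.hstack([z("side",60,160,90,120),z("scene",150,260,120,160)]),np.hstack([z("wrist",84,112,300,400),z("wrist",160,200,112,150)])]))
```

```text
[[ 3.38222009e-01  9.41066139e-01 -6.28213586e-04]
 [ 9.41066032e-01 -3.38222367e-01 -5.94619268e-04]
 [-7.72051944e-04 -3.90077143e-04 -9.99999626e-01]]
```

View pics/z5.png

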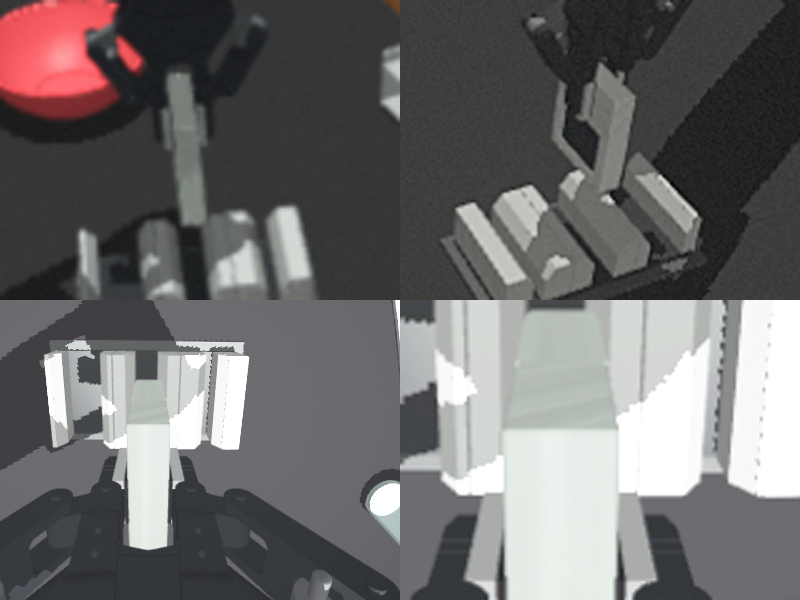

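Wrist view: the rack's outer top corners are at panel (46,354), (247,354), (55,447) and (240,447), and the plate's near edge is centred at column about 147. Side and scene show the plate upright over the middle slot. I'll check the offset in the tool frame.

Run:
```python
from h import *
np.set_printoptions(precision=4,suppress=True,linewidth=200)
s=np.load("w5.npy",allow_pickle=True).item()
A=R.from_rotvec(s["ee_rot"]).as_matrix()
f=lambda q,z:(onplane("wrist",np.array(q)+[112,84.],z,s)-s["tcp_pos"])@A
c=f([(46,354),(247,354),(240,449),(54,447)],.048);print("rack corners tool",c,c.mean(0))
print("slot floor far",f([(135,352),(159,352)],.012)[:,:2])
zt=s["tcp_pos"][2]
print("plate top far edge",f([(128,423),(168,423)],zt+.037)[:,:2],"bottom far edge",f([(136,380),(158,380)],zt-.053)[:,:2])
g=cv2.imread("pics/wrist5.png").min(2)
for r in(440,436,445,460,500): print(r,g[r-84+0 if r-84<384 else 383,0:1]) if 0 else None
for r in(358,364,370): print(r,g[r,235:285])
for r in (470,485): print(r,g[min(r,383),:0])
for r in (435,440,445,455): print(r, g[r-84,140:375][::1].shape)
```

```text
rack corners tool [[-0.3651 -0.1427  0.1113]
 [-0.365   0.1391  0.1112]
 [-0.6812  0.175   0.1114]
 [-0.6716 -0.1763  0.1116]] [-0.5207 -0.0012  0.1114]
slot floor far [[-0.4159 -0.02  ]
 [-0.4158  0.0177]]
plate top far edge [[-0.1889 -0.0139]
 [-0.1889  0.0141]] bottom far edge [[-0.3097 -0.0134]
 [-0.3097  0.0116]]
358 [52 51 53 52 52 53 52 51 52 52 52 52 51 51 52 52 52 52 52 52 51 52 52 51 52 51 51 52 52 53 51 53 51 52 51 52 51 52 51 51 51 52 52 52 53 51 51 52 51 51]
364 [51 52 52 52 52 52 52 51 51 51 52 51 51 52 51 52 51 51 51 52 51 51 52 51 51 50 52 50 51 51 51 52 51 50 51 52 52 52 51 51 50 52 52 51 52 51 51 51 51 51]
370 [51 52 52 52 51 51 51 51 51 53 51 52 50 52 51 51 51 51 51 51 51 52 52 51 51 51 51 50 51 52 50 51 51 52 51 51 51 51 52 52 50 51 50 51 52 52 51 51 51 51]
470 []
485 []
435 (235,)
440 (235,)
445 (235,)
455 (235,)
```

Run:
```python
from h import *
np.set_printoptions(precision=4,suppress=True,linewidth=220)
s=np.load("w5.npy",allow_pickle=True).item()
A=R.from_rotvec(s["ee_rot"]).as_matrix()
f=lambda q,z:(onplane("wrist",np.array(q)+[112,-216.],z,s)-s["tcp_pos"])@A
c=f([(46,354),(247,354),(240,449),(54,447)],.048);print("rack corners tool",c,c.mean(0))
print("slot floor far",f([(135,352),(159,352)],.012)[:,:2])
zt=s["tcp_pos"][2]
print("plate top far",f([(128,423),(168,423)],zt+.037)[:,:2],"bottom far",f([(136,380),(158,380)],zt-.053)[:,:2])
g=cv2.imread("pics/wrist5.png").min(2)
for r in(138,150,165,190,204,214): print(r,g[r,210:300])
```

```text
rack corners tool [[ 0.0465 -0.0906  0.111 ]
 [ 0.0465  0.0883  0.1109]
 [-0.0462  0.0909  0.111 ]
 [-0.044  -0.0922  0.111 ]] [ 0.0007 -0.0009  0.111 ]
slot floor far [[ 0.044  -0.0128]
 [ 0.044   0.0113]]
plate top far [[ 0.0359 -0.0079]
 [ 0.0359  0.0079]] bottom far [[ 0.0347 -0.0083]
 [ 0.0347  0.0071]]
138 [ 71 101 152 178 177 173 170 166 168 171 173 173 170 157 157 170 173 173 173 174 174 175 174 174 175 174 173 173 176 171 168 171 171 174 175 177 161 116  80  73  73  74  73  74  72  73  74  73  74  73  73  73  73  73
  73  74  74  73  73 110 160 174 173 170 170 168 165 172 170 164 165 165 165 165 166 165 165 165 165 165 162 151 154 160 161 161 161 161 160 161]
150 [ 72  71 138 179 178 178 178 178 183 203 214 215 215 185 182 207 215 215 214 215 214 215 214 215 215 214 209 189 178 178 178 178 177 178 178 178 160 124  86  72  71  72  72  72  71  72  71  71  70  71  71  70  71  71
  70  71  71  72  71 125 168 178 178 178 178 179 178 178 179 198 212 215 215 215 215 214 214 214 215 215 215 202 169 202 214 215 214 214 215 215]
165 [ 69  68 104 157 178 178 178 178 178 194 209 212 212
[... 711 characters left out ...]
178 178 178 189 205 211 210 199 172 192 210 210 210 210 211 210 211 210 210 211 201 183 176 179 179 179 178 178 176 176 177 177 177 177 178 178 178 178 179 178 179 179 179 178 180 179 180
 179 180 182 182 183 182 184 185 186 187 187 186 187 186 185 185 182 248 255 255 255 255 255 255 255 255 251 255 255 255 255 255 255 255 255 255]
214 [ 67  66  66  66 102 158 178 178 178 179 181 200 210 210 210 172 181 207 211 209 210 211 210 210 210 211 210 198 207 221 228 230 229 229 230 230 230 231 231 231 231 232 233 235 235 236 236 236 235 235 235 234 234 233
 232 232 232 233 232 232 232 233 232 232 232 232 232 232 233 233 231 226 250 255 255 255 255 255 255 251 255 255 255 255 255 255 255 255 255 255]
```

The slot lies about 1.3 mm towards tool -y of the plate and the yaw is good. I'll shift by that much and lower it in stages.

Request:
send_path(deltas=[[[0.0005,-0.0013,0.01,0,0],[0.0005,-0.0013,0.03,0,0],[0.0005,-0.0013,0.05,0,0],[0.0005,-0.0013,0.058,0,0],[0.0005,-0.0013,0.064,0,0],[0.0005,-0.0013,0.07,0,0],[0.0005,-0.0013,0.075,0,0],[0.0005,-0.0013,0.075,0,0]]])

```text
time_s: 7.38
tcp_pos: [0.5694, 0.1912, 0.0841]
ee_rot: [-2.569, -1.808, 0.001]
contact_force: [-1.4, 0.3, -2.4]
width: 0.204
gripper_force: 49.5
```

Request:
send_path(deltas=[[[0,0,0.003,0,0],[0,0,0.006,0,0],[0,0,0.009,0,0],[0,0,0.012,0,0],[0,0,0.014,0,0],[0,0,0.016,0,0],[0,0,0.0165,0,0],[0,0,0.0165,0,0]]])

```text
time_s: 8.38
tcp_pos: [0.5695, 0.1912, 0.0678]
ee_rot: [2.569, 1.809, 0.0]
contact_force: [-0.3, 0.1, -3.2]
width: 0.211
gripper_force: 49.5
```

Request:
send_path(deltas=[[[0,0,0.0007,0,0],[0,0,0.0014,0,0],[0,0,0.0021,0,0],[0,0,0.0021,0,0]]])

```text
time_s: 8.88
tcp_pos: [0.5694, 0.1912, 0.0656]
ee_rot: [-2.569, -1.808, 0.0]
contact_force: [-0.2, 0.8, -1.3]
width: 0.201
gripper_force: 49.5
```

Request:
send_path(deltas=[[[0,0,0.0004,0,0],[0,0,0.0008,0,0],[0,0,0.0008,0,0]]])

```text
time_s: 9.25
tcp_pos: [0.5696, 0.1912, 0.0654]
ee_rot: [2.569, 1.809, 0.0]
contact_force: [-1.6, -0.5, 1.2]
width: 0.206
gripper_force: 50.2
```

The plate is on the slot floor: it is at the expected height and the force has reversed. I'll release it gently.

Request:
send_path(deltas=[[[0,0,0,0,0.25],[0,0,0,0,0.3],[0,0,0,0,0.4],[0,0,0,0,0.6],[0,0,0,0,0.8],[0,0,0,0,0.8]]], grip_force=20)

```text
time_s: 10.0
tcp_pos: [0.5695, 0.1912, 0.0649]
ee_rot: [2.569, 1.808, 0.0]
contact_force: [-0.7, -0.3, -0.2]
width: 0.802
gripper_force: 0.0
```

Request:
send_path(deltas=[[[0,0,-0.01,0,0.8],[0,0,-0.03,0,0.8],[0,0,-0.07,0,0.8],[0,0,-0.11,0,0.8],[0,0,-0.14,0,0.8],[-0.05,0,-0.16,0,0.8],[-0.1,0,-0.16,0,0.8],[-0.1,0,-0.16,0,0.8],[-0.1,0,-0.16,0,0.8]]])

```text
time_s: 11.12
tcp_pos: [0.5361, 0.0972, 0.2263]
ee_rot: [2.569, 1.808, 0.003]
contact_force: [-0.1, 0.2, 0.6]
width: 0.801
gripper_force: 0.0
```

Run:
```python
from h import *
s=robot.sense(); np.save("w6.npy",s,allow_pickle=True);im={n:camrig.capture(n) for n in("wrist","side","scene")}
for n in im: cv2.imwrite(f"pics/{n}6.png",im[n])
z=lambda n,y,x,h,w:cv2.resize(im[n][y:y+h,x:x+w],(400,300),interpolation=cv2.INTER_CUBIC)
cv2.imwrite("pics/z6.png",np.vstack([np.hstack([z("side",95,160,90,120),z("scene",175,255,120,160)]),np.hstack([z("wrist",0,112,225,300),z("side",180,200,150,200)])]))
```

```text
(no output)
```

View pics/z6.png

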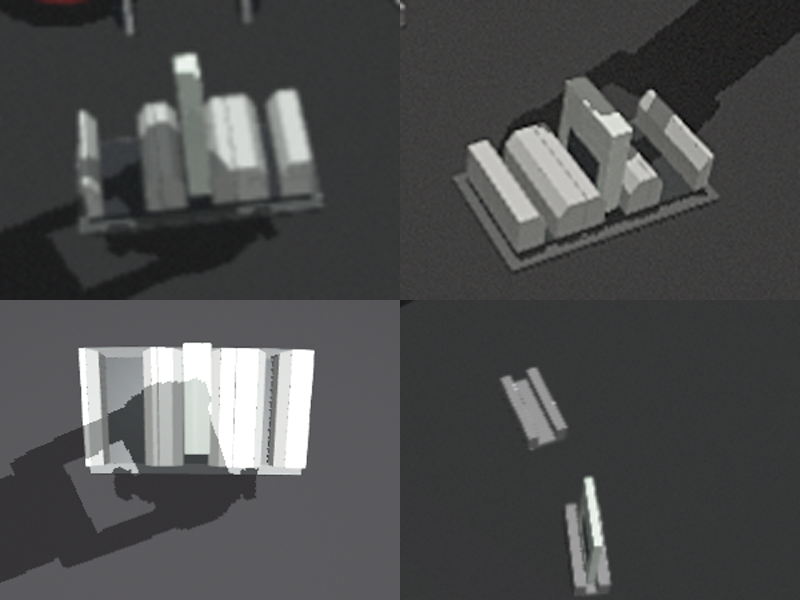

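The plate stands upright and fully down in the middle slot (side panel, column about 187), with about 10 mm of slot beyond its ends. The thin plate is still in its stand, so I'm handing the job in.

```bash
python3 -c "
from rig import robot, camrig, workorder
print(workorder.close_job())"
```

```text
the job is handed in; nothing more can be done
None
```

The thick plate is released, upright and fully down in the 22 mm (middle) slot, roughly centred along it, the thin plate is still standing in its stand, and the job was handed in at about 11 s (the verdict was not shown).

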